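# Find the loaded sample canister and click it round to the detector

### The arm

A 7-joint arm with a two-finger parallel gripper is mounted at the origin on the work surface. World frame = base frame: x ahead of the robot, y to its left, z up, the work surface at z = 0. Lengths are in m, angles in rad, forces in N, time in s.
With the tool pointing down it reaches from about 0.425 to 0.925 m from the base axis. Payload 6.8 kg.
Tool frame: the origin (TCP) lies midway between the tips of the shut fingers; the grasp point (between the pads) lies 19 mm behind it; z points along the fingers, y is the line along which they close (so a half turn about z gives the same grasp; the last joint's range is limited). The gripper opens to 85 mm and grips with 20 to 120 N. Pads are 22 mm wide; open, the fingers measure 114 mm over their backs; the gripper's body (76 mm by 85 mm) begins 54 mm behind the grasp point. The pads swing forward as they close: fully open they stand 13 mm farther back than shut.
Start: joints at [1.008, 0.477, 0.022, 1.555, -0.011, 1.109, -0.083], TCP at [0.297, -0.606, 0.231] pointing down, gripper open.
Joint ranges: [-2.96, 2.96], [-0.34, 2.1], [-1.41, 1.46], [0.24, 2.44], [-1.37, 4.51], [0.17, 1.92], [-2.96, 2.96]. Speed limits (rad/s): [2.39, 2.39, 3.14, 3.14, 3.14, 3.14, 3.14].

### API

Orientations are given as a rotation vector (axis times angle).
In Python, from bench import r gives the robot as it stands. The module is installed in compiled form; this text tells all that it offers.
- The arm moves only by the tool apply_moves, never from a script. Its argument "rows" is a list of rows, each a list of 6 numbers: the shift along the tool's x, y, z scaled (see below), then the turn, a rotation vector about the tool's x, y, z scaled (see below). A call has 1 to 5 rows; each row is the pose to reach, as a shift and turn from the pose commanded when the call began, along the tool's axes at that moment; what a row does not reach only later rows make up. The controller multiplies each number of a shift by 0.25 m and each number of a turn by 90 degrees. A row lasts 1/8 s, in which the tool goes at most 62.5 mm and 10.7 degrees, less where a joint would pass 70% of its speed; a pose out of reach is approached as far as the arm can. A call with a number of a shift or a turn outside -1 to 1 is refused whole. A call with a gripper value outside its range is refused whole. "claw" is the opening, from 0 (shut) to 1 (fully open), set as the call begins (left out, the last holds). The fingers move at their own pace and stop on an object; "newtons" is the grip in N (left out, the last holds). Time passes only in rows, so rows that repeat a pose let the fingers close. It gives the time, the measured TCP pose, the force, the opening and the grip force at its end, in the units of the state.
- r.get_obs(): the state, without advancing time (a new reading comes with each control period).
- r.grab_frame(name): name is "side" or "top"; returns a dict with "pixels" (420x560x3 uint8, red, green, blue), "intrinsics" (3x3 intrinsics, pixels), "dist" ([k1, k2, p1, p2, k3] as OpenCV has them; the pictures are not rectified), "eye" and "attitude" of the camera in the world. Camera axes: x right, y up, looking along -z (the intrinsics and any distortion apply to the point x, -y, -z); pixel columns grow to the right and rows downward; lengths in m; the calibration is good to about 2 mm. A picture is of the moment at which its call begins. There is no depth.
- r.hand_in(): hands the job in; it is judged then, once.
Trained networks look in a picture, given as the dict that the camera call returned (one of the last four; its "shot" number tells which), for a name from the list of things; names that differ only in an ending like _2 or _b are one class to them, and where a whole thing is asked for, a point or a joint stands for the part that bears it (a point fixed in the world has none). Each returns a list of dicts, best first, with "conf" (0 to 1); they miss things now and then, are a little off and sometimes report something else, mostly with a low value. They report only what shows in the picture. A call takes as long as a camera call. They do not tell look-alikes from the thing itself.
- r.search_frame(picture, thing): "rect" ([left, top, width, height] in pixels, round what is visible of it).
- r.outline_of(picture, thing): "pixels" (420x560 bool, what is visible of it) and "rect" ([left, top, width, height] in pixels, round what is visible of it).
- r.landmark_of(picture, thing): "point" ([column, row] in pixels: a listed point, or the origin of a listed thing).
The state is a dict: "clock": time; "joints": joint angles; "qvel": joint speeds; "tau": joint torques, N m; "tcp_pos": TCP position; "orientation": TCP orientation; "contact_force": force on the tool from outside, world axes, zero at the start; "moment": the same for the moment, N m; "grip_width": finger opening in m; "gripper_force": force on a finger pad.
Only numpy, scipy, OpenCV 4.12 (cv2) and the standard library are available. Lean on these libraries where they do the work, as an engineer would, in place of code of your own. Each camera call takes 0.05 s, during which the arm holds its last target. There are 200 camera calls.

### The job

One of the three look-alike canisters on the white tray is loaded and clearly heavier to lift: find it, set it upright in the middle of the yellow pad on the turntable, and leave the two empty ones standing in their own places. Then turn the turntable, whose blue post is there to push, counter-clockwise seen from above until its black line rests in the click stop at the red mark in front of the detector, without running on to the next click, and finally press the green start button fully down and let it go. Tip no canister over and leave everything else on the bench where it is.

Things in the scene. Friction and masses are not known exactly. Their poses are not given: they have to be found in the camera images.
- can_a: closed steel canister with a blue band, 79 mm across the lid, 80 mm to the lid's top, plus a black upright round knob, 30 mm in diameter and 30 mm tall, on the lid. Origin: centre of its underside, z up. Identical to the other two; empty about 0.2 kg, loaded 0.5 to 0.66 kg; which is loaded changes from run to run whatever the name and shows only in the force of lifting it.
- can_b: closed steel canister with a blue band, 79 mm across the lid, 80 mm to the lid's top, plus a black upright round knob, 30 mm in diameter and 30 mm tall, on the lid. Origin: centre of its underside, z up. Identical to the other two; empty about 0.2 kg, loaded 0.5 to 0.66 kg; which is loaded changes from run to run whatever the name and shows only in the force of lifting it.
- can_c: closed steel canister with a blue band, 79 mm across the lid, 80 mm to the lid's top, plus a black upright round knob, 30 mm in diameter and 30 mm tall, on the lid. Origin: centre of its underside, z up. Identical to the other two; empty about 0.2 kg, loaded 0.5 to 0.66 kg; which is loaded changes from run to run whatever the name and shows only in the force of lifting it.
- swivel: fixed dark steel drum on a grey plate, 264 mm across, rim top 40 mm above the bench, with white ticks every 20 degrees round the rim and a wide red mark at its own -y side. Past the red mark stands the white detector box (150 mm along x, y = -140 to -240 mm, top 125 mm above the bench) with a round amber window and a red stripe on top in line with the mark. Origin on the bench under the turntable's axis; z up.
- axis (a point): point on the turntable's axis at the height of its upper face (54 mm above the bench). Same axes as the swivel base.
- turntable (a joint): angle of the aluminium turntable (224 mm across) on its vertical axis, rad, growing counter-clockwise from above; 0 when the black line is at the red mark. A click stop every 20 degrees (0.349 rad); let go, it is drawn into the nearest stop. It starts 4 to 6 clicks below 0. Leaving a stop takes about 3 to 5 N at the post. End stops at -2.5 and 0.8.
- pad (a point): centre of the yellow pad (85 mm circle, flush) on the turntable's upper face, 55 mm from the axis, on the black-line side: the black line runs from the pad out to the rim. It turns with the turntable: its x axis points outwards along the black line.
- post (a point): top centre of the blue upright post fixed on the turntable, 16 mm in diameter, 70 mm tall above the upper face, 90 mm from the axis, exactly opposite the yellow pad. It turns with the turntable.
- start (a joint): travel of the green start button on top of the detector box, m: 0 up, 0.006 fully down; it springs back and takes about 5 N.
- start_top (a point): centre of the green button's top face (32 mm across), pressed straight down.
- tray: fixed white sample tray, a flat board 120 by 330 mm and 6 mm thick, with three grey spots 86 mm across, 110 mm apart along its y axis, on which the canisters stand. Origin: centre of its underside; z up.
- tip_box: bystander: blue and white box, 85 by 120 by 65 mm. Origin: centre of its underside.
- flask: bystander: green conical flask, 84 mm across, 130 mm tall. Origin: centre of its underside.
- beaker: bystander: open glass beaker, 76 mm across, 95 mm tall. Origin: centre of its underside.
- reagent: bystander: amber jar with a blue cap, 68 mm across, 130 mm tall. Origin: centre of its underside.
- dishes: bystander: two stacked pale culture dishes, 90 mm across, 30 mm tall. Origin: centre of the underside.
Not all that is in view belongs to the job. Leave any pink look-alike of the can_a alone. Leave any purple look-alike of the can_c alone.

How it is judged:
By the outcome, as a careful person would: the job done as asked, in the order asked, and still so for the second after the job is handed in, with the robot touching nothing.
It also fails if it takes over 72 s, if anything falls off the work surface, if the arm or the gripper's body presses on something with over 40 N, if the wrist force passes 120 N, or if a joint passes its speed limit or range.

## Working session

There is one attempt and no reset: what is moved stays moved. The work goes in short steps, Python scripts to look and compute and a tool call to move; the robot and the scene stay as the last step left them, time stands still between calls to the robot, and variables do not carry over. Pictures are saved under pics/ and viewed, at most 10 in all, crops included, and the job is handed in when it is done.

Besides the shell and the picture viewer there is one more tool, called after ">>>" in YAML: its name, and indented under it one key for each argument. apply_moves: Moves the arm, as the interface text tells. Its arguments: {"type":"object","properties":{"rows":{"type":"array","items":{"type":"array","items":{"type":"number"}}},"claw":{"type":"number"},"newtons":{"type":"number"}},"required":["rows"]}

```bash
mkdir -p pics; cat > h.py <<'E'
import numpy as np, cv2
from scipy.spatial.transform import Rotation as R
from bench import r
def rot(p):
    a=np.array(p['attitude'],float)
    return a if a.shape==(3,3) else (R.from_rotvec(a).as_matrix() if a.size==3 else R.from_quat(a).as_matrix())
def ray(p,uv):
    q=cv2.undistortPoints(np.array([[uv]],float),np.array(p['intrinsics'],float),np.array(p['dist'],float))[0,0]
    d=rot(p)@np.array([q[0],-q[1],-1]); return np.array(p['eye'],float),d
def at_z(p,uv,z):
    e,d=ray(p,uv); return e+d*(z-e[2])/d[2]
def save(p,n): cv2.imwrite('pics/'+n,p['pixels'][:,:,::-1])
def proj(p,X):
    c=rot(p).T@(np.array(X,float)-np.array(p['eye'])); c=np.array([c[0],-c[1],-c[2]])
    return cv2.projectPoints(c.reshape(1,3),np.zeros(3),np.zeros(3),np.array(p['intrinsics'],float),np.array(p['dist'],float))[0].ravel()
E
python3 - <<'E'
from h import *
for n in('top','side'):
    p=r.grab_frame(n); save(p,n+'0.png'); print(n,p['eye'],np.array(p['attitude']).round(3).tolist())
    for t,z in(('can_a',0.006),('swivel',0),('axis',.054),('pad',.054),('post',.124),('start_top',None),('tray',0),('turntable',None)):
        try:
            for d in (r.landmark_of(p,t) if z is not None or t=='start_top' else []): print(t,round(d['conf'],2),np.round(d['point'],1),at_z(p,d['point'],z if z is not None else .135).round(4))
        except Exception as e: print(t,e)
o=r.get_obs();print({k:np.round(v,3).tolist() for k,v in o.items()})
E
```

```text
top [0.38900393 0.08675801 1.34203159] [0.066, -0.107, -1.544]
can_a 0.93 [200.4 294.7] [0.2578 0.2891 0.006 ]
can_a 0.75 [191.8 247.1] [0.4118 0.3236 0.006 ]
can_a 0.68 [212.5 223. ] [0.4933 0.2586 0.006 ]
can_a 0.64 [212.1 147.3] [0.7503 0.2708 0.006 ]
can_a 0.63 [231.8 190.3] [0.6046 0.1986 0.006 ]
swivel 0.86 [347.5 212.8] [ 0.54   -0.1923  0.    ]
axis 0.71 [194.6 247. ] [0.4116 0.3062 0.054 ]
axis 0.63 [349.5 211.3] [ 0.539  -0.1876  0.054 ]
pad 0.66 [355.8 229.9] [ 0.4792 -0.2083  0.054 ]
post 0.83 [352.9 176.4] [ 0.6398 -0.1831  0.124 ]
post 0.33 [350.7 211.3] [ 0.531  -0.1764  0.124 ]
start_top 0.54 [418.1 201.2] [ 0.5667 -0.3842  0.135 ]
tray 0.56 [211.6 217.9] [0.5107 0.263  0.    ]
side [-0.16239601  1.17423938  1.24090651] [0.314, -1.086, -2.37]
can_a 0.87 [247.9 278.4] [0.498  0.2775 0.006 ]
can_a 0.72 [185.9 248.2] [0.7424 0.2787 0.006 ]
can_a 0.71 [265.7 299.3] [0.4069 0.3174 0.006 ]
can_a 0.69 [237.2 251.7] [0.5925 0.201  0.006 ]
can_a 0.62 [313.8 316.1] [0.2562 0.2955 0.006 ]
swivel 0.85 [311.  192.9] [ 0.5441 -0.1971  0.    ]
swivel 0.73 [217.9 211.9] [0.7674 0.0723 0.    ]
axis 0.62 [313.3 181.7] [ 0.5379 -0.1978  0.054 ]
pad 0.65 [327.5 184.2] [ 0.4879 -0.2127  0.054 ]
pad 0.26 [219.1 211.2] [0.7257 0.1152 0.054 ]
post 0.57 [289.2 156.2] [ 0.643  -0.2009  0.124 ]
start_top 0.42 [328.1 135.8] [ 0.5811 -0.3811  0.135 ]
start_top 0.26 [242.1 191.1] [0.6621 0.0659 0.135 ]
tray 0.66 [247.8 277. ] [0.5048 0.2685 0.    ]
tray 0.43 [217.7 214.6] [0.7594 0.0843 0.    ]
{'clock': 0.8, 'joints': [1.008, 0.477, 0.022, 1.555, -0.011, 1.109, -0.083], 'qvel': [-0.001, -0.001, 0.0, 0.0, 0.0, 0.001, 0.001], 'tau': [0.0, -59.626, 1.606, -28.154, 0.012, 0.001, 0.0], 'tcp_pos': [0.297, -0.606, 0.231], 'orientation': [3.061, 0.708, 0.0], 'contact_force': [-1.222, 0.528, -0.118], 'moment': [0.026, -0.022, 0.051], 'gripper_force': 0.0, 'grip_width': 0.085}
```

View pics/top0.png

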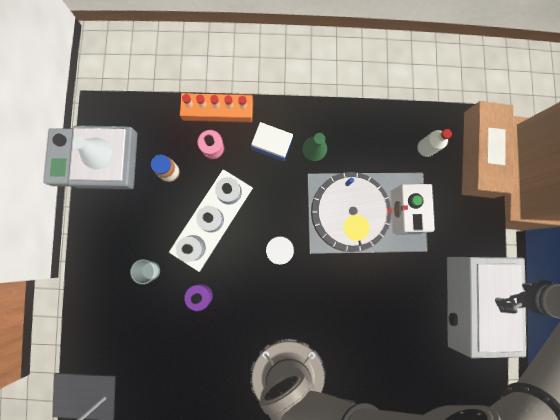

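View pics/side0.png

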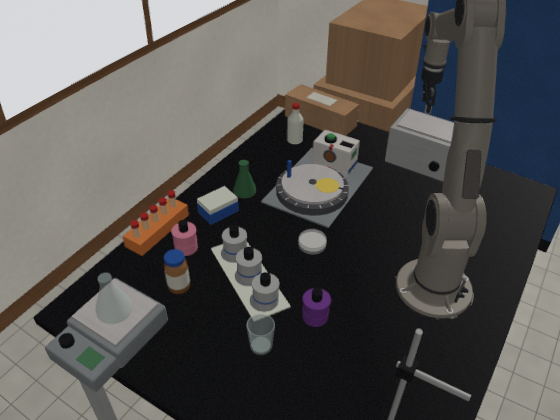

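The top picture shows three steel canisters on the white tray, at about (228,189), (210,217) and (190,248). The pink look-alike is at (211,143) and the purple one at (198,298), both off the tray. The turntable is at (350,211), with its post at (349,181), pad at (356,228), detector at (415,208) and green button at (417,201). I'll refine these positions by colour and check them in one crop.

```bash
python3 - <<'E'
from h import *
im={}
def cen(p,m,box):
    x0,y0,x1,y1=box; k=np.zeros(m.shape,bool);k[y0:y1,x0:x1]=1; v,u=np.nonzero(m&k)
    return (u.mean(),v.mean(),len(u)) if len(u) else None
def masks(p):
    h=cv2.cvtColor(p['pixels'],cv2.COLOR_RGB2HSV).astype(int);H,S,V=h[...,0],h[...,1],h[...,2]
    return dict(yel=(abs(H-28)<8)&(S>120)&(V>100),blue=(abs(H-112)<12)&(S>110)&(V>40),grn=(abs(H-62)<20)&(S>100)&(V>40),red=((H<8)|(H>172))&(S>130)&(V>80),dark=(V<75),bright=(V>130)&(S<60))
B={'top':dict(yel=(310,170,395,250),blue=(335,165,370,195),grn=(405,190,425,212),red=(380,190,398,225)),
   'side':dict(yel=(300,165,350,205),blue=(280,155,300,182),grn=(315,130,345,147),red=(315,150,345,200))}
Z=dict(yel=.054,blue=.09,grn=.135,red=.04)
for n in('top','side'):
    p=r.grab_frame(n); M=masks(p)
    for k,b in B[n].items():
        c=cen(p,M[k],b); print(n,k,c and np.round(c,1), c and at_z(p,c[:2],Z[k]).round(4)); im[n,k]=(p,c)
    for t,s in(('turntable',1),('can_a',5)):
        for d in r.outline_of(p,t)[:s]:
            m=d['pixels']; v,u=np.nonzero(m); c=(u.mean(),v.mean()); print(n,t,round(d['conf'],2),d['rect'],np.round(c,1),at_z(p,c,.054 if t=='turntable' else .05).round(4))
    x,y,w,h=(300,165,140,95) if n=='top' else (170,120,190,200)
    im[n]=p['pixels'][y:y+h,x:x+w]
    if n=='top':
        for b in((219,178,240,200),(200,207,222,230),(178,236,204,262)):
            m=M['dark']; c=cen(p,m,b); print('knob',np.round(c,1),at_z(p,c[:2],.105).round(4))
def tri(a,b):
    e1,d1=ray(*a);e2,d2=ray(*b);A=np.stack([d1,-d2],1);s=np.linalg.lstsq(A,e2-e1,rcond=None)[0]
    return ((e1+s[0]*d1+e2+s[1]*d2)/2).round(4),np.linalg.norm(A@s-e2+e1).round(4)
for k in Z:
    a,b=im['top',k],im['side',k]
    if a[1] and b[1]: print('tri',k,tri((a[0],a[1][:2]),(b[0],b[1][:2])))
a=cv2.resize(im['top'],(795,540),interpolation=cv2.INTER_CUBIC);cv2.imwrite('pics/c1.png',a[:,:,::-1])
p=r.grab_frame('top');b=cv2.resize(p['pixels'][125:315,160:290],(410,600),interpolation=cv2.INTER_CUBIC);s=cv2.resize(im['side'][100:],(390,205));
cv2.imwrite('pics/c2.png',np.hstack([b,cv2.resize(im['side'],(390,600))])[:,:,::-1])
E
```

```text
top yel [355.9 227.1 491. ] [ 0.4883 -0.2088  0.054 ]
top blue [350.8 179.9  21. ] [ 0.6353 -0.1839  0.09  ]
top grn [417.  199.9  73. ] [ 0.5706 -0.3808  0.135 ]
top red [388.8 210.4  13. ] [ 0.5472 -0.3217  0.04  ]
top turntable 0.72 [314.6, 176.4, 71.5, 66.1] [352.  210.8] [ 0.5407 -0.1957  0.054 ]
top can_a 0.96 [197.0, 128.9, 27.6, 29.4] [210.5 144. ] [0.7494 0.2704 0.05  ]
top can_a 0.86 [215.9, 176.5, 25.9, 27.5] [227.7 189.9] [0.5985 0.2083 0.05  ]
top can_a 0.7 [184.5, 283.5, 25.5, 28.0] [197.9 297. ] [0.2546 0.29   0.05  ]
top can_a 0.66 [196.5, 207.4, 27.6, 24.5] [209.2 218.5] [0.504  0.2641 0.05  ]
top can_a 0.56 [176.9, 233.4, 24.9, 26.6] [189.1 249.1] [0.4045 0.3243 0.05  ]
knob [227.  187.8  67. ] [0.5959 0.2055 0.105 ]
knob [207.9 217.   64. ] [0.5035 0.2606 0.105 ]
knob [186.1 249.6  69. ] [0.402  0.3231 0.105 ]
side yel [327.  184.9 256. ] [ 0.4876 -0.2079  0.054 ]
side blue [288.8 167.4  72. ] [ 0.6324 -0.1822  0.09  ]
side grn [330.4 136.6  43. ] [ 0.5714 -0.3813  0.135 ]
side red None None
side turntable 0.71 [281.5, 161.3, 61.8, 44.2] [311.6 183.4] [ 0.538  -0.1858  0.054 ]
side can_a 0.94 [252.6, 270.8, 28.6, 40.7] [265.1 290.6] [0.4059 0.3215 0.05  ]
side can_a 0.89 [223.1, 224.2, 24.9, 38.9] [233.2 241.2] [0.6035 0.2044 0.05  ]
side can_a 0.77 [235.7, 248.0, 24.3, 37.2] [248.  264.3] [0.5066 0.262  0.05  ]
side can_a 0.76 [301.4, 288.8, 31.5, 37.3] [315.8 306.7] [0.2528 0.2949 0.05  ]
side can_a 0.6 [171.1, 220.8, 27.4, 31.2] [184.4 237.1] [0.7466 0.2738 0.05  ]
tri yel (array([ 0.4883, -0.2091,  0.0529]), np.float64(0.0002))
tri blue (array([ 0.635 , -0.1848,  0.0875]), np.float64(0.0018))
tri grn (array([ 0.5707, -0.3804,  0.1357]), np.float64(0.0005))
```

View pics/c1.png

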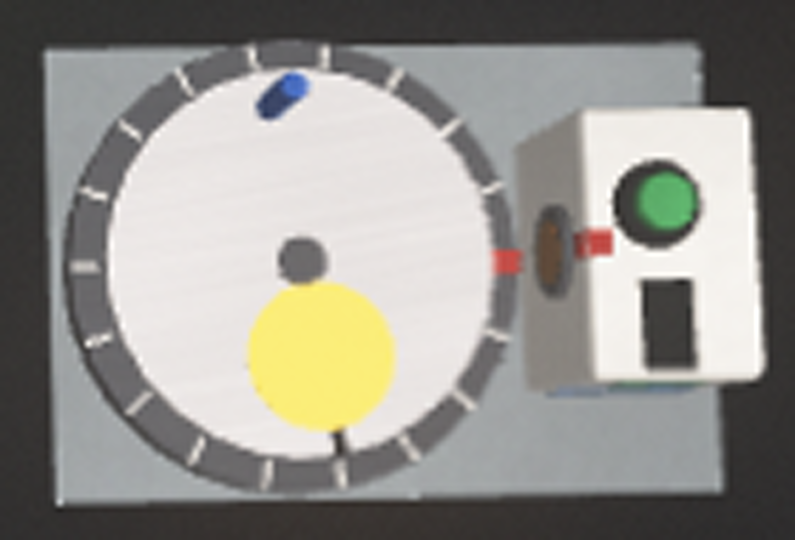

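View pics/c2.png

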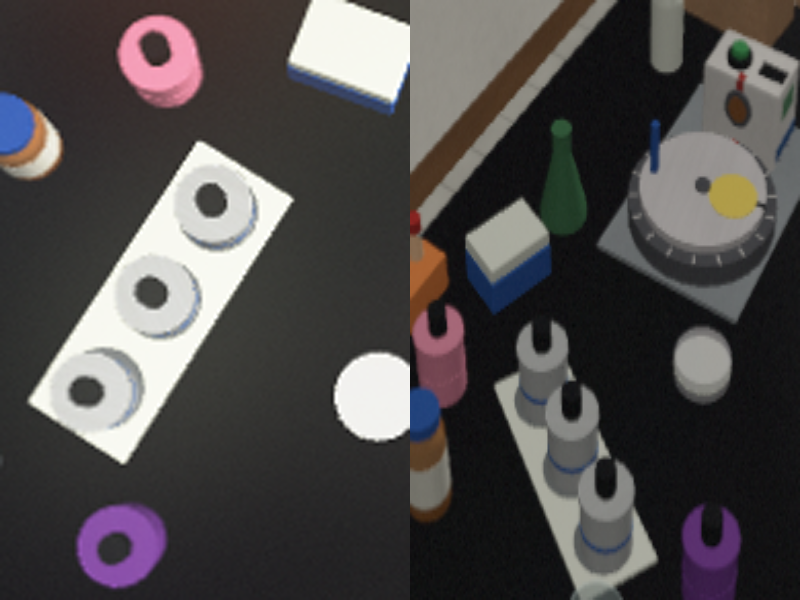

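The crop confirms the yellow pad, with the black line four ticks (80°) before the red mark. The post is opposite the pad, and the three steel canisters on the tray are the candidates, not the pink or purple ones off it. I'm heading for the far canister first.

>>> apply_moves:
  rows:
    - [0.9, -0.86, -0.1, 0, 0, 0]
    - [0.9, -0.86, -0.1, 0, 0, 0]
    - [0.9, -0.86, -0.1, 0, 0, 0]
    - [0.9, -0.86, -0.1, 0, 0, 0]
    - [0.9, -0.86, -0.1, 0, 0, 0]
  claw: 1

```text
clock: 1.78
tcp_pos: [0.4048, -0.3125, 0.2568]
orientation: [3.06, 0.708, 0.001]
contact_force: [1.1, 0.8, 0.1]
grip_width: 0.0855
gripper_force: 0.0
```

>>> apply_moves:
  rows:
    - [0.9, -0.86, 0, 0, 0, 0]
    - [0.9, -0.86, 0, 0, 0, 0]
    - [0.9, -0.86, 0, 0, 0, 0]
    - [0.9, -0.86, 0, 0, 0, 0]
    - [0.9, -0.86, 0, 0, 0, 0]

```text
clock: 2.4
tcp_pos: [0.5125, -0.0206, 0.2567]
orientation: [3.06, 0.708, 0.002]
contact_force: [1.4, 0.3, -0.3]
grip_width: 0.0856
gripper_force: 0.0
```

```bash
cat > go.py <<'E'
import sys
from h import *
def st():
    o=r.get_obs(); m=R.from_rotvec(o['orientation']).as_matrix(); return o,np.array(o['tcp_pos']),m
def to(x,y,z,yaw=None):
    o,p,m=st(); s=m.T@(np.array([x,y,z])-p)/.25
    t=np.array([[np.cos(a:=np.radians(yaw)),np.sin(a),0],[np.sin(a),-np.cos(a),0],[0,0,-1]]) if yaw is not None else m
    w=R.from_matrix(m.T@t).as_rotvec()/(np.pi/2)
    print('t',round(o['clock'],2),'tcp',p.round(4),'yaw',np.degrees(np.arctan2(m[1,0],m[0,0])).round(1),'tilt',m[:2,2].round(3),'F',np.round(o['contact_force'],1),'j',np.round(o['joints'],2),'->',s.round(3),w.round(3))
if __name__=='__main__': to(*map(float,sys.argv[1:]))
E
python3 go.py 0.597 0.206 0.15 26
```

```text
t 2.4 tcp [ 0.5125 -0.0206  0.2567] yaw 26.0 tilt [ 0.001 -0.   ] F [ 1.4  0.3 -0.3] j [ 0.22  0.21 -0.34  1.89  0.08  1.06 -1.27] -> [ 0.701 -0.666  0.427] [ 0.    -0.001  0.001]
```

>>> apply_moves:
  rows:
    - [0.7, -0.67, 0.2, 0, 0, 0]
    - [0.7, -0.67, 0.2, 0, 0, 0]
    - [0.7, -0.67, 0.2, 0, 0, 0]
    - [0.7, -0.67, 0.43, 0, 0, 0]
    - [0.7, -0.67, 0.43, 0, 0, 0]

```text
clock: 3.02
tcp_pos: [0.5945, 0.2077, 0.1462]
orientation: [-3.059, -0.713, 0.004]
contact_force: [-0.2, -1.0, 0.2]
grip_width: 0.0856
gripper_force: 0.0
```

```bash
python3 - <<'E'
from go import *
p=r.grab_frame('side')
for t in('can_a',):
    for d in r.outline_of(p,t): print(round(d['conf'],2),d['rect'])
c=p['pixels'][205:305,190:290]; cv2.imwrite('pics/s1.png',cv2.resize(c,(600,600),interpolation=cv2.INTER_CUBIC)[:,:,::-1])
to(.597,.206,.093,26)
E
```

```text
0.76 [236.4, 246.1, 27.7, 40.6]
0.73 [304.4, 289.1, 27.6, 35.0]
0.71 [238.6, 162.3, 18.3, 38.4]
0.68 [223.2, 224.5, 24.1, 35.3]
0.58 [250.8, 270.7, 28.3, 41.3]
0.55 [171.2, 222.2, 27.1, 31.6]
t 3.12 tcp [0.5937 0.207  0.1459] yaw 26.3 tilt [-0.005 -0.   ] F [-1.2 -0.3  0.4] j [-0.15  0.52 -0.39  1.72  0.23  0.95 -1.74] -> [0.011 0.01  0.211] [-0.001  0.003  0.003]
```

View pics/s1.png

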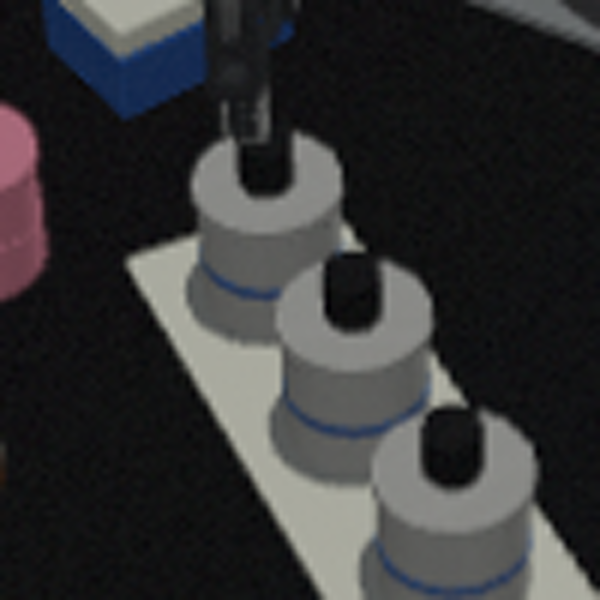

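The open fingers straddle the far canister's knob (crop (265,150)), about where they should be. Now to descend, grip and lift slightly.

>>> apply_moves:
  rows:
    - [0.01, 0.01, 0.1, 0, 0, 0]
    - [0.01, 0.01, 0.2, 0, 0, 0]
    - [0.01, 0.01, 0.21, 0, 0, 0]
    - [0.01, 0.01, 0.21, 0, 0, 0]

```text
clock: 3.62
tcp_pos: [0.5996, 0.2032, 0.0978]
orientation: [3.061, 0.707, 0.003]
contact_force: [0.6, -0.1, -0.0]
grip_width: 0.0855
gripper_force: 0.0
```

>>> apply_moves:
  rows:
    - [0, 0, 0, 0, 0, 0]
    - [0, 0, 0, 0, 0, 0]
    - [0, 0, 0, 0, 0, 0]
    - [0, 0, 0, 0, 0, 0]
    - [0, 0, 0, 0, 0, 0]
  claw: 0
  newtons: 60

```text
clock: 4.25
tcp_pos: [0.5991, 0.2045, 0.0969]
orientation: [-3.06, -0.709, -0.001]
contact_force: [-0.8, 1.8, 5.3]
grip_width: 0.0281
gripper_force: 58.8
```

>>> apply_moves:
  rows:
    - [0, 0, -0.06, 0, 0, 0]
    - [0, 0, -0.12, 0, 0, 0]
    - [0, 0, -0.12, 0, 0, 0]
    - [0, 0, -0.12, 0, 0, 0]

```text
clock: 4.75
tcp_pos: [0.5988, 0.2034, 0.1263]
orientation: [3.06, 0.708, -0.0]
contact_force: [0.7, -0.3, -1.9]
grip_width: 0.0284
gripper_force: 59.0
```

```bash
python3 - <<'E'
from go import *
p=r.grab_frame('side')
cs=[]
for i in range(4):
    o=r.get_obs(); cs.append(o['contact_force']); r.grab_frame('top')
print(np.round(cs,2))
to(.597,.206,.093,26)
E
```

```text
[[ 0.42 -0.21 -1.96]
 [ 0.06  1.56 -2.79]
 [-0.49 -0.75 -2.08]
 [ 0.48 -0.54 -1.29]]
t 5.0 tcp [0.5986 0.2036 0.1258] yaw 26.1 tilt [-0.001 -0.   ] F [ 0.3  0.2 -2.6] j [-0.15  0.55 -0.38  1.73  0.25  0.91 -1.75] -> [-0.002 -0.011  0.131] [-0.     0.001  0.001]
```

This one pulls 2 N (0.2 kg), so it's empty. I'll set it back and go to the middle one.

>>> apply_moves:
  rows:
    - [0, 0, 0.06, 0, 0, 0]
    - [0, 0, 0.1, 0, 0, 0]
    - [0, 0, 0.12, 0, 0, 0]
    - [0, 0, 0.12, 0, 0, 0]

```text
clock: 5.5
tcp_pos: [0.5989, 0.2042, 0.0969]
orientation: [3.061, 0.709, 0.0]
contact_force: [-2.2, -0.6, 6.7]
grip_width: 0.0279
gripper_force: 59.6
```

>>> apply_moves:
  rows:
    - [0, 0, 0, 0, 0, 0]
    - [0, 0, 0, 0, 0, 0]
    - [0, 0, 0, 0, 0, 0]
    - [0, 0, -0.1, 0, 0, 0]
    - [0, 0, -0.22, 0, 0, 0]
  claw: 1

```text
clock: 6.12
tcp_pos: [0.5984, 0.2035, 0.1512]
orientation: [3.061, 0.708, -0.003]
contact_force: [0.6, -0.1, 0.4]
grip_width: 0.086
gripper_force: 0.0
```

```bash
python3 - <<'E'
from go import *
p=r.grab_frame('side')
print([(round(d['conf'],2),d['rect']) for d in r.outline_of(p,'can_a')])
to(.5035,.261,.15,26)
E
```

```text
[(0.91, [222.4, 225.7, 24.6, 34.7]), (0.87, [250.7, 271.2, 29.4, 43.9]), (0.77, [174.0, 223.2, 22.7, 29.2]), (0.76, [303.9, 291.2, 28.3, 32.9]), (0.71, [235.5, 248.9, 24.2, 34.4]), (0.47, [259.9, 130.0, 111.3, 96.7])]
t 6.22 tcp [0.601  0.2048 0.1548] yaw 26.0 tilt [0.006 0.002] F [ 0.6 -0.1  0.6] j [-0.14  0.52 -0.39  1.71  0.23  0.95 -1.73] -> [-0.252 -0.373  0.017] [ 0.    -0.004  0.   ]
```

>>> apply_moves:
  rows:
    - [-0.24, -0.37, 0, 0, 0, 0]
    - [-0.24, -0.37, 0, 0, 0, 0]
    - [-0.24, -0.37, 0.12, 0, 0, 0]
    - [-0.24, -0.37, 0.22, 0, 0, 0]
    - [-0.24, -0.37, 0.22, 0, 0, 0]

```text
clock: 6.85
tcp_pos: [0.5028, 0.2595, 0.0942]
orientation: [3.059, 0.708, -0.007]
contact_force: [0.5, -0.9, 0.1]
grip_width: 0.0852
gripper_force: 0.0
```

>>> apply_moves:
  rows:
    - [0, 0, 0, 0, 0, 0]
    - [0, 0, 0, 0, 0, 0]
    - [0, 0, 0, 0, 0, 0]
    - [0, 0, 0, 0, 0, 0]
    - [0, 0, 0, 0, 0, 0]
  claw: 0

```text
clock: 7.48
tcp_pos: [0.5049, 0.2612, 0.0972]
orientation: [-3.06, -0.708, -0.003]
contact_force: [-0.8, 0.9, 6.4]
grip_width: 0.0277
gripper_force: 59.2
```

>>> apply_moves:
  rows:
    - [0, 0, -0.06, 0, 0, 0]
    - [0, 0, -0.12, 0, 0, 0]
    - [0, 0, -0.12, 0, 0, 0]
    - [0, 0, -0.12, 0, 0, 0]

```text
clock: 7.98
tcp_pos: [0.5043, 0.2602, 0.1263]
orientation: [3.061, 0.708, -0.0]
contact_force: [-1.0, 0.1, -1.8]
grip_width: 0.028
gripper_force: 59.5
```

```bash
python3 - <<'E'
from go import *
cs=[]
for i in range(4):
    o=r.get_obs(); cs.append(o['contact_force']); r.grab_frame('top')
print(np.round(cs,2),o['grip_width'])
to(.405,.3215,.15,26)
to(.488,-.2085,.26,26)
E
```

```text
[[-0.96  0.06 -1.78]
 [-0.32 -0.04 -2.77]
 [-0.97 -0.89 -2.07]
 [ 0.74  0.78 -2.67]] 0.02752503933603625
t 8.18 tcp [0.5041 0.2603 0.1258] yaw 26.1 tilt [-0.001 -0.   ] F [ 0.9 -0.2 -2. ] j [-0.26  0.46 -0.42  1.89  0.24  0.84 -1.92] -> [-0.249 -0.394 -0.096] [0.    0.001 0.001]
t 8.18 tcp [0.5041 0.2603 0.1258] yaw 26.1 tilt [-0.001 -0.   ] F [ 0.9 -0.2 -2. ] j [-0.26  0.46 -0.42  1.89  0.24  0.84 -1.92] -> [-0.882  1.656 -0.536] [0.    0.001 0.001]
```

Also 2 N, so empty. I'll set it back and go to the third.

>>> apply_moves:
  rows:
    - [0, 0, 0.06, 0, 0, 0]
    - [0, 0, 0.1, 0, 0, 0]
    - [0, 0, 0.12, 0, 0, 0]
    - [0, 0, 0.12, 0, 0, 0]

```text
clock: 8.68
tcp_pos: [0.5043, 0.2609, 0.0972]
orientation: [3.06, 0.709, -0.0]
contact_force: [-4.1, -2.1, 11.4]
grip_width: 0.0279
gripper_force: 60.8
```

>>> apply_moves:
  rows:
    - [0, 0, 0, 0, 0, 0]
    - [0, 0, 0, 0, 0, 0]
    - [0, 0, 0, 0, 0, 0]
    - [0, 0, -0.1, 0, 0, 0]
    - [0, 0, -0.22, 0, 0, 0]
  claw: 1

```text
clock: 9.3
tcp_pos: [0.5039, 0.2602, 0.1512]
orientation: [3.06, 0.708, -0.003]
contact_force: [-0.0, 0.5, 1.0]
grip_width: 0.0853
gripper_force: 0.0
```

>>> apply_moves:
  rows:
    - [-0.25, -0.4, 0, 0, 0, 0]
    - [-0.25, -0.4, 0, 0, 0, 0]
    - [-0.25, -0.4, 0.1, 0, 0, 0]
    - [-0.25, -0.4, 0.21, 0, 0, 0]
    - [-0.25, -0.4, 0.22, 0, 0, 0]

```text
clock: 9.93
tcp_pos: [0.4032, 0.3219, 0.0947]
orientation: [3.059, 0.708, -0.005]
contact_force: [-0.1, -0.2, 0.7]
grip_width: 0.0852
gripper_force: 0.0
```

>>> apply_moves:
  rows:
    - [0, 0, 0, 0, 0, 0]
    - [0, 0, 0, 0, 0, 0]
    - [0, 0, 0, 0, 0, 0]
    - [0, 0, 0, 0, 0, 0]
    - [0, 0, 0, 0, 0, 0]
  claw: 0
  newtons: 80

```text
clock: 10.55
tcp_pos: [0.4051, 0.3228, 0.0973]
orientation: [3.061, 0.707, 0.002]
contact_force: [-0.2, -2.6, 5.9]
grip_width: 0.0267
gripper_force: 78.3
```

>>> apply_moves:
  rows:
    - [0, 0, -0.06, 0, 0, 0]
    - [0, 0, -0.12, 0, 0, 0]
    - [0, 0, -0.12, 0, 0, 0]
    - [0, 0, -0.12, 0, 0, 0]

```text
clock: 11.05
tcp_pos: [0.4041, 0.3226, 0.1262]
orientation: [3.061, 0.708, -0.0]
contact_force: [-0.6, -0.6, -6.9]
grip_width: 0.0273
gripper_force: 79.8
```

```bash
python3 - <<'E'
from go import *
cs=[]
for i in range(3):
    o=r.get_obs(); cs.append(o['contact_force']); r.grab_frame('top')
print(np.round(cs,2),o['grip_width'])
to(.52,.1,.26,26)
E
```

```text
[[-0.55 -0.57 -6.92]
 [ 0.21  0.26 -5.5 ]
 [-0.31 -1.1  -6.83]] 0.02711549103067835
t 11.2 tcp [0.4039 0.3226 0.1258] yaw 26.1 tilt [-0.001 -0.001] F [-0.6  0.6 -4.9] j [-0.41  0.39 -0.47  2.    0.24  0.8  -2.13] -> [ 0.025  1.004 -0.537] [0.    0.001 0.001]
```

Third is 6+ N: the loaded one. Carrying it to the pad.

>>> apply_moves:
  rows:
    - [0, 0, -0.2, 0, 0, 0]
    - [0, 0, -0.4, 0, 0, 0]
    - [0, 0.1, -0.54, 0, 0, 0]
    - [0, 0.25, -0.54, 0, 0, 0]
    - [0.02, 0.4, -0.54, 0, 0, 0]

```text
clock: 11.82
tcp_pos: [0.4526, 0.2342, 0.2614]
orientation: [3.06, 0.71, 0.0]
contact_force: [0.1, 0.2, -6.2]
grip_width: 0.0273
gripper_force: 81.3
```

>>> apply_moves:
  rows:
    - [0.01, 0.15, 0, 0, 0, 0]
    - [0.02, 0.3, 0, 0, 0, 0]
    - [0.02, 0.45, 0, 0, 0, 0]
    - [0.02, 0.6, 0, 0, 0, 0]
    - [0.02, 0.6, 0, 0, 0, 0]

```text
clock: 12.45
tcp_pos: [0.524, 0.0984, 0.2603]
orientation: [3.061, 0.698, -0.002]
contact_force: [-0.1, 0.6, -5.9]
grip_width: 0.0275
gripper_force: 81.3
```

```bash
python3 - <<'E'
from go import *
to(.488,-.2085,.22,26)
E
```

```text
t 12.45 tcp [0.524  0.0984 0.2603] yaw 25.7 tilt [-0.001 -0.002] F [-0.1  0.6 -5.9] j [-0.01  0.24 -0.35  1.84  0.09  1.08 -1.51] -> [-0.662  1.043  0.164] [ 0.001  0.001 -0.003]
```

>>> apply_moves:
  rows:
    - [-0.1, 0.15, 0, 0, 0, 0]
    - [-0.2, 0.33, 0, 0, 0, 0]
    - [-0.32, 0.5, 0, 0, 0, 0]
    - [-0.43, 0.68, 0, 0, 0, 0]
    - [-0.54, 0.86, 0, 0, 0, 0]

```text
clock: 13.08
tcp_pos: [0.4957, -0.1505, 0.2609]
orientation: [-3.06, -0.71, 0.001]
contact_force: [1.4, 0.2, -5.7]
grip_width: 0.027
gripper_force: 81.4
```

>>> apply_moves:
  rows:
    - [-0.1, 0.15, 0, 0, 0, 0]
    - [-0.12, 0.18, 0.1, 0, 0, 0]
    - [-0.12, 0.18, 0.16, 0, 0, 0]
    - [-0.12, 0.18, 0.16, 0, 0, 0]

```text
clock: 13.58
tcp_pos: [0.4883, -0.2014, 0.2197]
orientation: [-3.057, -0.711, 0.005]
contact_force: [-0.2, 0.2, -5.2]
grip_width: 0.0272
gripper_force: 81.7
```

```bash
python3 - <<'E'
from go import *
to(.488,-.2085,.22,26)
for n in('top','side'):
    p=r.grab_frame(n)
    for d in r.outline_of(p,'can_a'): 
        v,u=np.nonzero(d['pixels']); print(n,round(d['conf'],2),d['rect'],u.mean().round(1),v.mean().round(1))
    x,y,w,h=(300,150,140,100) if n=='top' else (250,90,120,130)
    c=p['pixels'][y:y+h,x:x+w]; cv2.imwrite(f'pics/p_{n}.png',cv2.resize(c,(w*4,h*4),interpolation=cv2.INTER_CUBIC)[:,:,::-1])
    print([proj(p,X).round(1) for X in ((.488,-.2085,.054),)])
a=cv2.imread('pics/p_top.png');b=cv2.imread('pics/p_side.png')
o=np.zeros((520,1040,3),np.uint8);o[:400,:560]=a;o[:,560:]=b; cv2.imwrite('pics/p.png',cv2.resize(o,(800,400)))
E
```

```text
t 13.57 tcp [ 0.4883 -0.2014  0.2197] yaw 26.2 tilt [-0.003  0.002] F [-0.2  0.2 -5.2] j [ 0.41  0.26 -0.16  1.91  0.05  0.98 -0.89] -> [-0.014  0.025 -0.001] [-0.002  0.001  0.002]
top 0.95 [186.0, 283.8, 22.5, 29.5] 197.8 296.9
top 0.92 [198.5, 206.5, 25.5, 23.0] 209.2 218.5
top 0.68 [348.1, 209.3, 25.3, 24.3] 360.0 224.1
top 0.67 [200.8, 130.2, 20.6, 27.1] 210.5 143.5
top 0.55 [217.0, 174.7, 27.2, 29.3] 227.8 190.4
[array([355.9, 227.2])]
side 0.97 [222.2, 223.9, 23.9, 35.7] 233.7 240.9
side 0.81 [234.4, 246.8, 27.7, 36.7] 249.1 265.3
side 0.8 [172.8, 220.9, 23.3, 32.9] 184.5 237.2
side 0.75 [316.0, 141.0, 24.1, 37.4] 327.6 159.7
side 0.6 [302.6, 289.3, 30.2, 34.5] 316.5 306.6
[array([326.9, 184.8])]
```

View pics/p.png

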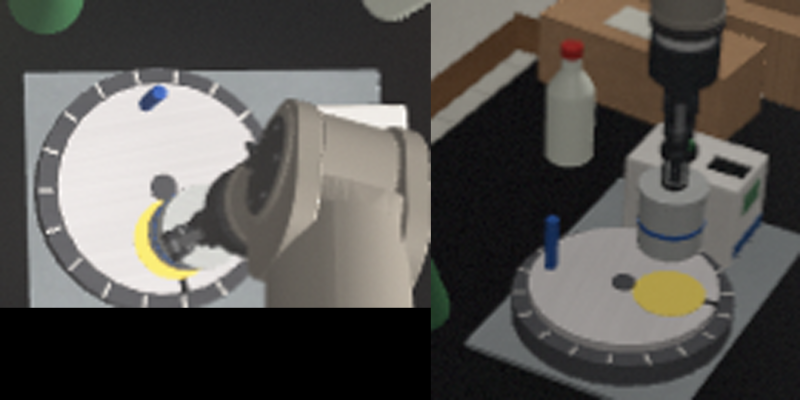

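The canister hangs upright over the pad: side crop shows the body at (672,215) and the pad at (668,293). I'll check how far off centre it is.

```bash
python3 - <<'E'
from go import *
p=r.grab_frame('side'); d=max((d for d in r.outline_of(p,'can_a') if 300<d['rect'][0]<340 and d['rect'][1]<200),key=lambda d:d['conf'])
v,u=np.nonzero(d['pixels']); c=(u.mean(),v.mean()); x,y,w,h=d['rect']
print(c,d['rect'],at_z(p,c,.173),'expected if centred',proj(p,(.488,-.2085,.173)))
m=np.mean([r.get_obs()['tcp_pos'] for _ in range(2)],0);print(m)
to(.488,-.2085,.146,26)
E
```

```text
(np.float64(328.0851735015773), np.float64(158.90694006309147)) [318.6, 142.5, 25.6, 33.2] [ 0.48738412 -0.19916291  0.173     ] expected if centred [329.20246282 157.52894394]
[ 0.48971849 -0.20295839  0.22210647]
t 13.88 tcp [ 0.4897 -0.203   0.2221] yaw 26.1 tilt [ 0.001 -0.   ] F [-0.3  0.4 -5.8] j [ 0.41  0.26 -0.16  1.9   0.05  0.98 -0.88] -> [-0.016  0.017  0.304] [ 0.001 -0.001  0.001]
```

>>> apply_moves:
  rows:
    - [-0.015, 0.025, 0.1, 0, 0, 0]
    - [-0.015, 0.025, 0.2, 0, 0, 0]
    - [-0.015, 0.025, 0.26, 0, 0, 0]
    - [-0.015, 0.025, 0.295, 0, 0, 0]
    - [-0.015, 0.025, 0.295, 0, 0, 0]

```text
clock: 14.5
tcp_pos: [0.4885, -0.2105, 0.1475]
orientation: [-3.06, -0.709, 0.0]
contact_force: [-0.6, -0.3, -4.8]
grip_width: 0.027
gripper_force: 81.7
```

```bash
python3 go.py .488 -.2085 .145 26
```

```text
t 14.5 tcp [ 0.4885 -0.2105  0.1475] yaw 26.1 tilt [-0.  0.] F [-0.6 -0.3 -4.8] j [ 0.41  0.35 -0.15  1.97  0.07  0.83 -0.89] -> [ 0.002 -0.008  0.01 ] [-0.     0.     0.001]
```

>>> apply_moves:
  rows:
    - [0, -0.005, 0.005, 0, 0, 0]
    - [0, -0.005, 0.01, 0, 0, 0]
    - [0, -0.005, 0.012, 0, 0, 0]

```text
clock: 14.88
tcp_pos: [0.4886, -0.2097, 0.1454]
orientation: [3.06, 0.708, 0.002]
contact_force: [-1.1, -0.5, 0.5]
grip_width: 0.0269
gripper_force: 82.4
```

>>> apply_moves:
  rows:
    - [0, 0, 0, 0, 0, 0]
    - [0, 0, 0, 0, 0, 0]
    - [0, 0, 0, 0, 0, 0]
    - [0, 0, -0.1, 0, 0, 0]
    - [0, 0, -0.3, 0, 0, 0]
  claw: 1

```text
clock: 15.5
tcp_pos: [0.4865, -0.209, 0.2188]
orientation: [-3.058, -0.708, 0.006]
contact_force: [1.3, -1.4, 0.0]
grip_width: 0.0851
gripper_force: 0.0
```

```bash
python3 - <<'E'
from go import *
p=r.grab_frame('side')
for d in r.outline_of(p,'can_a'):
    v,u=np.nonzero(d['pixels']); c=(u.mean(),v.mean());print(round(d['conf'],2),d['rect'],at_z(p,c,.098 if 300<c[0]<340 and c[1]<200 else .05).round(4))
to(.634,-.184,.25,10)
E
```

```text
0.94 [317.4, 158.2, 21.9, 34.1] [ 0.4873 -0.2085  0.098 ]
0.91 [235.5, 247.4, 26.3, 37.3] [0.5016 0.2636 0.05  ]
0.79 [302.7, 288.2, 27.9, 36.0] [0.2525 0.2953 0.05  ]
0.76 [169.3, 220.1, 28.0, 34.2] [0.7479 0.2726 0.05  ]
0.65 [224.4, 224.1, 20.6, 36.6] [0.6015 0.2041 0.05  ]
0.33 [197.3, 185.5, 42.9, 41.1] [0.7534 0.0892 0.05  ]
t 15.6 tcp [ 0.4912 -0.2105  0.2248] yaw 26.0 tilt [ 0.009 -0.003] F [ 0.3  0.4 -0.5] j [ 0.42  0.26 -0.15  1.9   0.05  0.98 -0.87] -> [ 0.561  0.156 -0.096] [ 0.004 -0.005  0.178]
```

The canister stands on the pad at (0.487,-0.2085), within a millimetre or so of its centre. Next I move to the post to cage it with half-closed fingers.

>>> apply_moves:
  rows:
    - [0.2, 0.05, 0, 0, 0, 0.09]
    - [0.4, 0.1, 0, 0, 0, 0.178]
    - [0.56, 0.16, 0, 0, 0, 0.178]
    - [0.56, 0.16, 0.1, 0, 0, 0.178]
    - [0.56, 0.16, 0.2, 0, 0, 0.178]
  claw: 0.45

```text
clock: 16.23
tcp_pos: [0.6318, -0.1836, 0.1684]
orientation: [3.129, 0.276, 0.0]
contact_force: [-0.0, 0.3, -0.1]
grip_width: 0.0385
gripper_force: 0.0
```

```bash
python3 - <<'E'
from go import *
p=r.grab_frame('side'); c=p['pixels'][115:215,250:350]; cv2.imwrite('pics/q.png',cv2.resize(c,(600,600),interpolation=cv2.INTER_CUBIC)[:,:,::-1])
print(r.get_obs()['grip_width']); to(.6315,-.1843,.09,9.6)
E
```

```text
0.03879890728210942
t 16.27 tcp [ 0.6293 -0.1833  0.1645] yaw 10.1 tilt [-0.006  0.001] F [-1.   0.  -2.7] j [ 0.27  0.51 -0.11  1.66  0.07  0.98 -1.26] -> [0.01  0.006 0.298] [-0.001  0.003  0.005]
```

View pics/q.png

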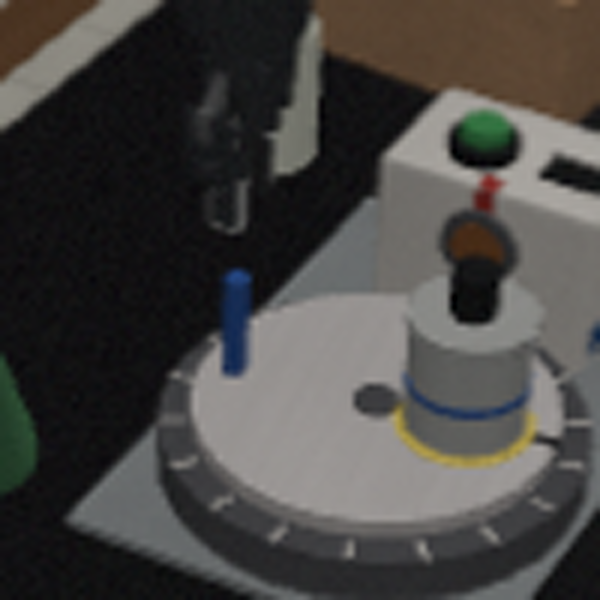

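The canister sits centred on the yellow pad with the rim showing evenly around (470,430), and the fingers are above the post at (235,275). Descending round the post.

>>> apply_moves:
  rows:
    - [0, 0, 0.1, 0, 0, 0]
    - [0, 0, 0.2, 0, 0, 0]
    - [0, 0, 0.29, 0, 0, 0]
    - [0, 0, 0.29, 0, 0, 0]

```text
clock: 16.77
tcp_pos: [0.6298, -0.1837, 0.0955]
orientation: [-3.128, -0.275, 0.006]
contact_force: [-0.5, 0.2, 1.2]
grip_width: 0.0385
gripper_force: 0.0
```

```bash
python3 - <<'E'
from go import *
to(.6315,-.1843,.095,9.6)
# arc plan, tool frame at present: yaw th
th=np.radians(9.6)
C=np.array([.5428,-.1993])
T=lambda a:C+.09*np.array([np.cos(np.radians(a)),np.sin(np.radians(a))])
for a0,steps in((9.6,(17.6,25.6,33.6,41.6,49.6)),(49.6,(57.6,65.6,73.6,81.6,89.6))):
    c,s=np.cos(np.radians(a0)),np.sin(np.radians(a0))
    for a in steps:
        d=T(a)-T(a0); print(a,np.round([(c*d[0]+s*d[1])/.25,(s*d[0]-c*d[1])/.25,-(a-a0)/90],3))
E
```

```text
t 16.77 tcp [ 0.6298 -0.1837  0.0955] yaw 10.0 tilt [-0.004  0.001] F [-0.5  0.2  1.2] j [ 0.27  0.59 -0.11  1.7   0.08  0.85 -1.27] -> [0.006 0.004 0.002] [-0.001  0.002  0.005]
17.6 [-0.004 -0.05  -0.089]
25.6 [-0.014 -0.099 -0.178]
33.6 [-0.031 -0.146 -0.267]
41.6 [-0.055 -0.191 -0.356]
49.6 [-0.084 -0.231 -0.444]
57.6 [-0.004 -0.05  -0.089]
65.6 [-0.014 -0.099 -0.178]
73.6 [-0.031 -0.146 -0.267]
81.6 [-0.055 -0.191 -0.356]
89.6 [-0.084 -0.231 -0.444]
```

>>> apply_moves:
  rows:
    - [0, -0.025, 0, 0, 0, -0.044]
    - [-0.004, -0.05, 0, 0, 0, -0.089]
    - [-0.008, -0.075, 0, 0, 0, -0.133]
    - [-0.014, -0.099, 0, 0, 0, -0.178]
    - [-0.022, -0.123, 0, 0, 0, -0.222]

```text
clock: 17.4
tcp_pos: [0.622, -0.1561, 0.0988]
orientation: [3.031, 0.815, 0.005]
contact_force: [2.7, -2.1, -1.1]
grip_width: 0.0384
gripper_force: 1.4
```

>>> apply_moves:
  rows:
    - [0, -0.025, 0, 0, 0, -0.044]
    - [-0.004, -0.05, 0, 0, 0, -0.089]
    - [-0.008, -0.075, 0, 0, 0, -0.133]
    - [-0.014, -0.099, 0, 0, 0, -0.178]
    - [-0.022, -0.123, 0, 0, 0, -0.222]

```text
clock: 18.02
tcp_pos: [0.6021, -0.1317, 0.0989]
orientation: [2.844, 1.328, 0.005]
contact_force: [2.7, -1.0, -1.2]
grip_width: 0.0383
gripper_force: 1.3
```

```bash
python3 - <<'E'
from go import *
a=np.radians(49.6);to(.5428+.09*np.cos(a),-.1993+.09*np.sin(a),.095,49.6)
p=r.grab_frame('side')
for t,z in(('post',.124),('can_a',.098)):
    print(t,[(round(d['conf'],2),np.round(at_z(p,d['point'],.124),3)) for d in r.landmark_of(p,t)] if t=='post' else [(round(d['conf'],2),np.round(at_z(p,(lambda vu:(vu[1].mean(),vu[0].mean()))(np.nonzero(d['pixels'])),z),3)) for d in r.outline_of(p,t) if d['rect'][1]<200])
E
```

```text
t 18.02 tcp [ 0.6021 -0.1317  0.0989] yaw 50.1 tilt [ 0.004 -0.001] F [ 2.7 -1.  -1.2] j [ 0.33  0.55 -0.29  1.8   0.2   0.82 -0.76] -> [ 0.    -0.005  0.016] [ 0.003 -0.001  0.005]
post [(0.89, array([ 0.612, -0.146,  0.124]))]
can_a [(0.92, array([ 0.501, -0.235,  0.098]))]
```

The turntable follows with the expected slack. Continuing.

>>> apply_moves:
  rows:
    - [0, -0.025, 0, 0, 0, -0.044]
    - [-0.004, -0.05, 0, 0, 0, -0.089]
    - [-0.008, -0.075, 0, 0, 0, -0.133]
    - [-0.014, -0.099, 0, 0, 0, -0.178]
    - [-0.022, -0.123, 0, 0, 0, -0.222]

```text
clock: 18.8
tcp_pos: [0.5745, -0.1156, 0.0979]
orientation: [2.572, 1.801, 0.003]
contact_force: [2.3, -0.1, -1.4]
grip_width: 0.0387
gripper_force: 1.1
```

>>> apply_moves:
  rows:
    - [0, -0.025, 0, 0, 0, -0.044]
    - [-0.004, -0.05, 0, 0, 0, -0.089]
    - [-0.008, -0.075, 0, 0, 0, -0.133]
    - [-0.014, -0.099, 0, 0, 0, -0.178]
    - [-0.022, -0.123, 0, 0, 0, -0.222]

```text
clock: 19.42
tcp_pos: [0.5437, -0.11, 0.098]
orientation: [2.22, 2.22, 0.003]
contact_force: [1.2, 0.5, -0.6]
grip_width: 0.0388
gripper_force: 0.9
```

>>> apply_moves:
  rows:
    - [0, 0, 0, 0, 0, 0]
    - [0, 0, 0, 0, 0, 0]
    - [0, 0, 0, 0, 0, 0]

```text
clock: 19.8
tcp_pos: [0.5427, -0.1099, 0.0972]
orientation: [2.223, 2.219, -0.0]
contact_force: [-0.3, -0.4, 0.7]
grip_width: 0.0384
gripper_force: 0.0
```

```bash
python3 - <<'E'
from go import *
a=np.radians(89.6);to(.5428+.09*np.cos(a),-.1993+.09*np.sin(a),.095,89.6)
p=r.grab_frame('side')
print([(round(d['conf'],2),np.round(at_z(p,d['point'],.124),3)) for d in r.landmark_of(p,'post')], [(round(d['conf'],2),np.round(at_z(p,(lambda vu:(vu[1].mean(),vu[0].mean()))(np.nonzero(d['pixels'])),.098),3)) for d in r.outline_of(p,'can_a') if d['rect'][1]<200])
E
```

```text
t 19.8 tcp [ 0.5427 -0.1099  0.0972] yaw 89.9 tilt [ 0. -0.] F [-0.3 -0.4  0.7] j [ 0.46  0.49 -0.47  1.94  0.31  0.79 -0.19] -> [0.002 0.003 0.009] [0.    0.    0.003]
[(0.78, array([ 0.565, -0.112,  0.124]))] [(0.74, array([ 0.534, -0.26 ,  0.098])), (0.46, array([ 0.714, -0.018,  0.098]))]
```

```bash
python3 - <<'E'
from go import *
o=np.zeros((400,800,3),np.uint8)
for i,(n,(x,y)) in enumerate((('top',(310,165)),('side',(260,120)))):
    p=r.grab_frame(n); o[:,i*400:i*400+400]=cv2.resize(p['pixels'][y:y+100,x:x+100],(400,400),interpolation=cv2.INTER_CUBIC)
cv2.imwrite('pics/t.png',o[:,:,::-1])
E
```

```text
(no output)
```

View pics/t.png

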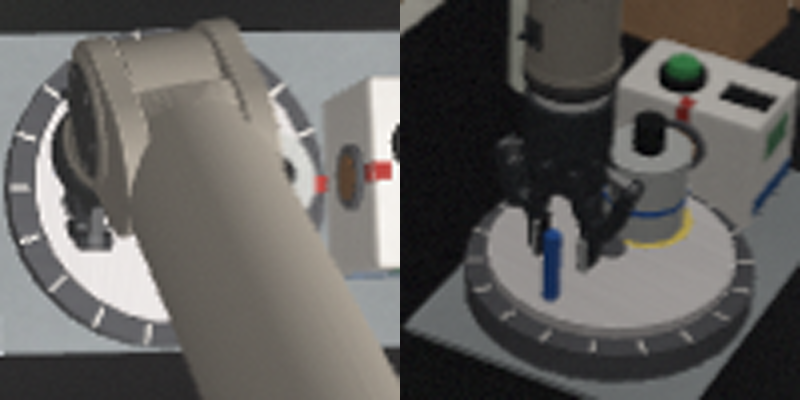

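The post at (552,265) in the side crop lies loose between the fingers, and the canister is at (650,190). I'll lift clear and check the angle.

>>> apply_moves:
  rows:
    - [0, 0, -0.2, 0, 0, 0]
    - [0, 0, -0.4, 0, 0, 0]
    - [0, 0, -0.6, 0, 0, 0]
    - [0.3, -0.2, -0.6, 0, 0, 0]
    - [0.5, -0.4, -0.6, 0, 0, 0]

```text
clock: 20.68
tcp_pos: [0.466, -0.0096, 0.2478]
orientation: [2.222, 2.219, 0.003]
contact_force: [-0.5, 1.3, 0.5]
grip_width: 0.0383
gripper_force: 0.0
```

```bash
python3 - <<'E'
from go import *
to(.571,-.3805,.2)
o=np.zeros((400,800,3),np.uint8)
for i,(n,(x,y)) in enumerate((('top',(310,165)),('side',(260,120)))):
    p=r.grab_frame(n); o[:,i*400:i*400+400]=cv2.resize(p['pixels'][y:y+100,x:x+100],(400,400),interpolation=cv2.INTER_CUBIC)
    h=cv2.cvtColor(p['pixels'],cv2.COLOR_RGB2HSV).astype(int); m=(abs(h[...,0]-112)<12)&(h[...,1]>110)&(h[...,2]>40)
    m[:165]&=(n=='side'); b=(slice(160,200),slice(265,330)) if n=='side' else (slice(190,240),slice(310,345))
    v,u=np.nonzero(m[b]); print(n,len(u))
    if len(u): print(at_z(p,(u.mean()+b[1].start,v.mean()+b[0].start),.09))
    print([(round(d['conf'],2),np.round(at_z(p,d['point'],.124),3)) for d in r.landmark_of(p,'post')], [(round(d['conf'],2),np.round(at_z(p,(lambda vu:(vu[1].mean(),vu[0].mean()))(np.nonzero(d['pixels'])),.098),3)) for d in r.outline_of(p,'can_a') if d['rect'][0]>300])
cv2.imwrite('pics/t2.png',o[:,:,::-1])
E
```

```text
t 20.68 tcp [ 0.466  -0.0096  0.2478] yaw 89.9 tilt [0.002 0.001] F [-0.5  1.3  0.5] j [ 0.45  0.16 -0.61  1.98  0.11  1.03 -0.22] -> [-1.483  0.422  0.191] [0. 0. 0.]
top 0
[(0.84, array([ 0.543, -0.115,  0.124]))] [(0.74, array([ 0.546, -0.253,  0.098])), (0.42, array([ 0.545, -0.281,  0.098]))]
side 83
[ 0.53525994 -0.13101679  0.09      ]
[(0.74, array([ 0.547, -0.12 ,  0.124])), (0.25, array([0.667, 0.059, 0.124]))] [(0.9, array([0.236, 0.33 , 0.098])), (0.73, array([ 0.524, -0.223,  0.098]))]
```

View pics/t2.png

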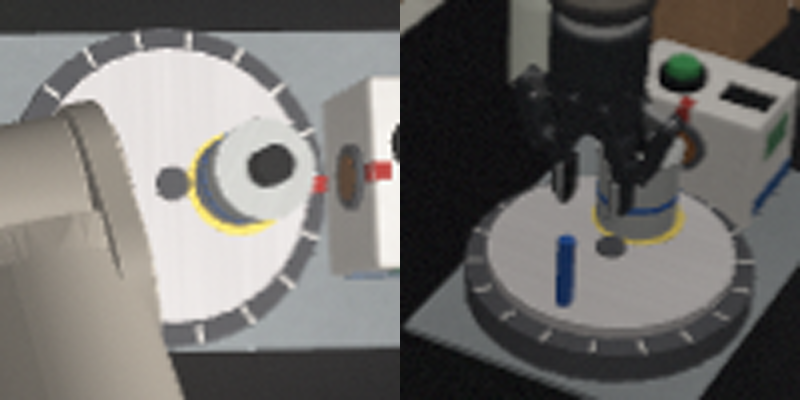

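The pad now points straight at the red mark: top crop shows hub (172,184), pad (240,185) and mark (320,185). The post is opposite at about 89°, so the turntable is in the stop at 0. Closing the fingers and moving above the button.

>>> apply_moves:
  rows:
    - [-0.24, 0.08, 0, 0, 0, 0]
    - [-0.48, 0.16, 0, 0, 0, 0]
    - [-0.7, 0.24, 0, 0, 0, 0]
    - [-0.9, 0.3, 0, 0, 0, 0]
    - [-0.98, 0.36, 0, 0, 0, 0]
  claw: 0
  newtons: 40

```text
clock: 21.6
tcp_pos: [0.5555, -0.2626, 0.2458]
orientation: [-2.231, -2.212, 0.003]
contact_force: [-0.1, 1.0, -0.1]
grip_width: 0.0002
gripper_force: 0.0
```

>>> apply_moves:
  rows:
    - [-0.24, 0.03, 0, 0, 0, 0]
    - [-0.48, 0.06, 0, 0, 0, 0]
    - [-0.5, 0.06, 0.1, 0, 0, 0]
    - [-0.5, 0.06, 0.3, 0, 0, 0]
    - [-0.5, 0.06, 0.34, 0, 0, 0]

```text
clock: 22.22
tcp_pos: [0.5681, -0.3819, 0.1575]
orientation: [-2.219, -2.213, 0.004]
contact_force: [-0.3, 0.4, 0.6]
grip_width: 0.0001
gripper_force: 0.0
```

```bash
python3 - <<'E'
from go import *
p=r.grab_frame('side'); p=r.grab_frame('side')
print([(round(d['conf'],2),np.round(at_z(p,d['point'],.135),3)) for d in r.landmark_of(p,'start_top')],r.get_obs()['grip_width'])
to(.571,-.3805,.135,90)
E
```

```text
[(0.63, array([0.281, 0.542, 0.135])), (0.51, array([ 0.585, -0.4  ,  0.135]))] 0.00010176180714894844
t 22.38 tcp [ 0.5713 -0.3819  0.1626] yaw 89.9 tilt [ 0. -0.] F [ 0.3 -0.3  0.2] j [ 0.76  0.59 -0.38  1.56  0.24  1.03  0.31] -> [ 0.006 -0.001  0.11 ] [ 0.     0.    -0.001]
```

>>> apply_moves:
  rows:
    - [0.005, 0, 0.05, 0, 0, 0]
    - [0.005, 0, 0.1, 0, 0, 0]
    - [0.005, 0, 0.11, 0, 0, 0]
    - [0.005, 0, 0.12, 0, 0, 0]
    - [0.005, 0, 0.12, 0, 0, 0]

```text
clock: 23.0
tcp_pos: [0.5728, -0.3806, 0.1404]
orientation: [2.218, 2.216, 0.0]
contact_force: [-15.7, 8.0, 44.2]
grip_width: 0.0003
gripper_force: 22.0
```

>>> apply_moves:
  rows:
    - [0, 0, 0.004, 0, 0, 0]
    - [0, 0, 0.008, 0, 0, 0]
    - [0, 0, 0.008, 0, 0, 0]

```text
clock: 23.38
tcp_pos: [0.5728, -0.3807, 0.1402]
orientation: [2.218, 2.215, -0.0]
contact_force: [-18.6, 9.1, 53.5]
grip_width: 0.0001
gripper_force: 26.9
```

>>> apply_moves:
  rows:
    - [0, 0, 0.004, 0, 0, 0]
    - [0, 0, 0.008, 0, 0, 0]
    - [0, 0, 0.008, 0, 0, 0]

```text
clock: 23.75
tcp_pos: [0.573, -0.3808, 0.1399]
orientation: [2.218, 2.214, -0.0]
contact_force: [-23.1, 11.9, 65.1]
grip_width: -0.0002
gripper_force: 32.0
```

It stalled at z = 0.140 with a rising force. I'll back off in small steps and watch for the 5 N spring over 6 mm, which would show the button was bottomed.

>>> apply_moves:
  rows:
    - [0, 0, -0.016, 0, 0, 0]
    - [0, 0, -0.032, 0, 0, 0]
    - [0, 0, -0.044, 0, 0, 0]
    - [0, 0, -0.044, 0, 0, 0]

```text
clock: 24.25
tcp_pos: [0.5724, -0.3805, 0.1411]
orientation: [2.219, 2.218, 0.002]
contact_force: [-1.4, -0.4, 10.4]
grip_width: -0.0001
gripper_force: 5.0
```

>>> apply_moves:
  rows:
    - [0, 0, -0.01, 0, 0, 0]
    - [0, 0, -0.01, 0, 0, 0]

```text
clock: 24.5
tcp_pos: [0.5722, -0.3804, 0.1426]
orientation: [2.22, 2.219, 0.002]
contact_force: [2.8, -1.4, 3.3]
grip_width: -0.0003
gripper_force: 2.0
```

>>> apply_moves:
  rows:
    - [0, 0, -0.01, 0, 0, 0]
    - [0, 0, -0.01, 0, 0, 0]

```text
clock: 24.75
tcp_pos: [0.5711, -0.38, 0.1441]
orientation: [2.222, 2.22, 0.0]
contact_force: [2.2, -0.5, 3.4]
grip_width: 0.0001
gripper_force: 1.5
```

>>> apply_moves:
  rows:
    - [0, 0, -0.01, 0, 0, 0]
    - [0, 0, -0.01, 0, 0, 0]

```text
clock: 25.0
tcp_pos: [0.5704, -0.3798, 0.1463]
orientation: [-2.222, -2.22, 0.001]
contact_force: [0.8, -0.1, 1.1]
grip_width: -0.0
gripper_force: 0.9
```

The spring force ran from z = 0.141 to 0.147, a full 6 mm, so the button was bottomed and is now released. Retreating and checking.

>>> apply_moves:
  rows:
    - [0, 0, -0.15, 0, 0, 0]
    - [0, 0, -0.35, 0, 0, 0]
    - [0, 0, -0.5, 0, 0, 0]
    - [0.1, 0.2, -0.5, 0, 0, 0]
    - [0.1, 0.4, -0.5, 0, 0, 0]

```text
clock: 25.62
tcp_pos: [0.6715, -0.353, 0.272]
orientation: [-2.22, -2.221, -0.0]
contact_force: [1.8, 0.5, 0.3]
grip_width: 0.0002
gripper_force: 0.0
```

>>> apply_moves:
  rows:
    - [0, 0.2, 0, 0, 0, 0]
    - [0, 0.4, 0, 0, 0, 0]
    - [0, 0.4, 0, 0, 0, 0]
    - [0, 0.4, 0, 0, 0, 0]

```text
clock: 26.12
tcp_pos: [0.7699, -0.3553, 0.27]
orientation: [-2.221, -2.219, 0.003]
contact_force: [-1.1, -0.3, 0.3]
grip_width: -0.0002
gripper_force: 0.0
```

```bash
python3 - <<'E'
from go import *
o=np.zeros((420,980,3),np.uint8)
p=r.grab_frame('top');q=r.grab_frame('side')
a=cv2.resize(p['pixels'][165:265,170:430],(780,300));b=cv2.resize(q['pixels'][120:320,160:360],(290,290))
o=np.zeros((600,780,3),np.uint8);o[:300]=a;o[305:595,:290]=b;o[305:595,300:590]=cv2.resize(q['pixels'][120:210,260:350],(290,290),interpolation=cv2.INTER_CUBIC)
cv2.imwrite('pics/f.png',o[:,:,::-1]);print(r.get_obs()['tcp_pos'],r.get_obs()['contact_force'])
E
```

```text
[ 0.76956787 -0.35616954  0.27193806] [ 0.57922084 -0.33109551  0.97541721]
```

View pics/f.png

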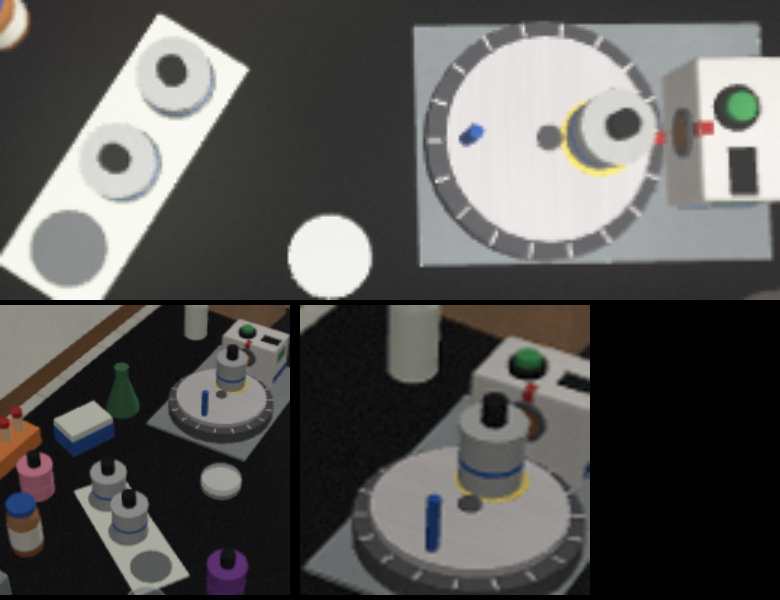

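The empties stand on their own spots at (176,76) and (119,161). The loaded canister is upright on the pad at (610,130), facing the red mark at (660,138), and the button is back up at (741,106). Everything is in place, so I'm handing in.

```bash
python3 -c "
from bench import r
print(r.hand_in())"
```

```text
the job is handed in; nothing more can be done
None
```

The job is handed in at about 26 s: the loaded canister is upright on the pad, the turntable is in the red-mark stop, and the start button was pressed fully and let go. While pressing, the fingertips pushed with up to about 65 N, under the 120 N wrist limit; I took the 40 N limit not to cover the fingers.

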